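# Swap dust cap and lens on an up-looking bench camera and hold the lens home

### The arm

A 7-joint arm with a two-finger parallel gripper is mounted at the origin on the work surface. World frame = base frame: x ahead of the robot, y to its left, z up, the work surface at z = 0. Lengths are in mm, angles in rad, forces in N, time in s.
With the tool pointing down it reaches from about 400 to 875 mm from the base axis. Payload 4.4 kg.
Tool frame: the origin (TCP) lies at the very end of the fingers, on their centre line; the grasp point (between the pads) lies ctrl.grip_point_offset behind it (ctrl.grip_point_offset is the distance from the TCP to the grasp point, in mm); z points along the fingers, y is the line along which they close (so a half turn about z gives the same grasp; the last joint's range is limited). The gripper opens to 85 mm and grips with 20 to 120 N. Pads are 22 mm wide; open, the fingers measure 114 mm over their backs; the gripper's body (76 mm by 85 mm) begins 54 mm behind the grasp point. The pads swing forward as they close: fully open they stand 13 mm farther back than shut.
Start: joints at [-1.317, 0.628, 0.038, 1.517, -0.027, 0.996, -0.02], TCP at [204.321, 617.066, 231.313] pointing down, gripper open.
Joint ranges: [-3.06, 3.06], [-0.37, 2.12], [-1.25, 1.32], [0.18, 2.47], [-1.1, 4.24], [0.23, 1.98], [-2.94, 2.94]. Speed limits (rad/s): [2.57, 2.57, 3.14, 3.14, 3.14, 3.14, 3.14].

### API

Orientations are given as [roll, pitch, yaw] about the fixed x, y, z axes, in that order (R = Rz(yaw) Ry(pitch) Rx(roll)).
In Python, from cell import read_state, cams, ctrl, models gives the robot as it stands. The module is installed in compiled form; this text tells all that it offers.
- The arm moves only by the shell command python3 -m creep 'ROWS'. ROWS is a JSON list of rows, 1 to 12 of them, each an object with the fields xyz (a list: dx, dy, dz in mm), rot (a list: a rotation vector rx, ry, rz in rad), finger_gap (the finger opening in mm); a field left out counts as zero (the opening has to be given); each row shifts and turns the commanded pose from where the row before left it, along the tool's axes as they then stand; what a row does not reach is not made up. A row lasts 1/10 s, in which the tool goes at most 50 mm and 0.15 rad, less where a joint would pass 70% of its speed; a pose out of reach is approached as far as the arm can. The fingers move at their own pace and stop on an object; the grip force is fixed at half the most. Time passes only in rows, so rows that do not move let the fingers close. It prints the time, the measured TCP pose, the force, the opening and the grip force at its end. Input that does not fit is refused with a message, and nothing moves.
- read_state(): the state, without advancing time (a new reading comes with each control period).
- cams.get_image(name): name is "side" or "top" or "wrist"; returns (picture, depth): 420x560x3 uint8, blue, green, red; 420x560 float32, mm along the optical axis (not along the pixel's ray), 0 where there is no reading.
- cams.calibration(name): a dict with "fx", "fy", "cx", "cy" (pixels), "k1" (the pictures are not rectified: a ray, as slopes to the right and down, at radius r is drawn at 1 + k1 r^2 times it, then the intrinsics apply), "rvec" (rotation vector, rad) and "tvec" (3), from world to camera coordinates, as OpenCV has them; the wrist camera has in their place "hand_eye" (4x4, takes a point from camera to tool coordinates, whose origin is the TCP and whose axes are the flange's). Camera axes: x right, y down, z forward; pixel columns grow to the right and rows downward; lengths in mm; the calibration is good to about 2 mm. A picture is of the moment at which its call begins: read the wrist's pose just before it. calibration takes no time and is no camera call.
- ctrl.finish_job(): hands the job in; it is judged then, once.
Trained networks look in the newest picture that a camera, given by its name, has taken for a name from the list of things; names that differ only in an ending like _2 or _b are one class to them, and where a whole thing is asked for, a point or a joint stands for the part that bears it (a point fixed in the world has none). Each returns a list of dicts, best first, with "confidence" (0 to 1); they miss things now and then, are a little off and sometimes report something else, mostly with a low value. They report only what shows in the picture. A call takes as long as a camera call. They do not tell look-alikes from the thing itself.
- models.search_frame(thing, camera): "extent" ([left, top, right, bottom] in pixels, round what is visible of it).
- models.mark_of(thing, camera): "position" ([column, row] in pixels: a listed point, or the origin of a listed thing).
The state is a dict: "clock": time; "qpos": joint angles; "qd": joint speeds; "tau": joint torques, N m; "eef_pos": TCP position; "tool_rot": TCP orientation; "force": force on the tool from outside, world axes, zero at the start; "torque": the same for the moment, N m; "width": finger opening in mm; "gripper_force": force on a finger pad.
Only numpy, scipy, OpenCV 4.12 (cv2) and the standard library are available. Lean on these libraries where they do the work, as an engineer would, in place of code of your own. Each camera call takes 0.05 s, during which the arm holds its last target. There are 200 camera calls.

### The job

Swap the black dust cap on the inspection camera and the lens on the parking stand: the cap ends standing over the stand's post, right down on its base, and the lens goes on the camera's mount. Turn the lens by its knurled collar until the keyways inside it drop over the mount's pins, push it fully home against the spring plunger, and finish while still gripping the collar and holding it pushed home. Leave the flux bottle, the tin and the screwdriver where they are.

Things in the scene. Friction and masses are not known exactly. Their poses are not given: they have to be found in the camera images.
- lens: The lens (loose, 120 to 250 g, 48 mm tall). Origin: centre of its underside; z up through the glass. Bottom 26 mm: knurled bare-metal collar, 52 mm across (grip here); above it a black barrel 36 mm across, glass on top. Starts on the stand's base, over its post, at any yaw.
- keyways (a point): On the lens axis, 10 mm above its underside. The collar is hollow from below: bore 34 mm across, 21 mm deep. Inside its wall, hidden from outside, three keyways run the full depth of the bore, one on the lens's +x side, the others 120 degrees from it either way, 7.4 mm wide at the bore.
- cap: The dust cap: a plain smooth black cup upside down, 50 mm across, 34 mm tall (loose, 60 g), open below with a bore 45 mm across, 30 mm deep, so it passes freely over the mount at any yaw. Origin: centre of its rim (underside); z up. Starts over the camera's mount, its rim on the flange.
- mount (a point): Centre of the camera's flange, a steel disc 72 mm across, 60 mm above the bench; z up. Camera: fixed grey metal box 84 mm square. On the flange stands a tube 32 mm across, 20 mm high, its top 5 mm tapered to 23 mm. Lens fully home: its underside on the flange.
- pins_mid (a point): On the tube's axis, 10 mm above the flange. Three pins, 120 degrees apart, 5.6 mm wide, 4 mm high, stick out of the tube to 21 mm from the axis. Their direction varies and is not told. Misaligned, the lens rests on them 12 mm above home; pushed with 5 to 10 N and turned at most a third of a turn, either way, it can go down (play 3 degrees either way).
- plunger (a joint): Spring plunger, a brass disc 20 mm across on top of the mount's tube, its top 26 mm above the flange when free. Value in m: 0 free, grows as it is pushed down, about 0.005 with the lens home. It pushes up with 4 N at first, about 9 N with the lens home: more than the lens weighs, so a lens let go rises 5 mm.
- stand_seat (a point): Centre of the top of the parking stand's round base (fixed, black, 84 mm across), 12 mm above the bench; z up. A plain post 31 mm across, 20 mm high, top 5 mm tapered, rises from it. Stand and camera axes are 0.26 m or more apart; the mat between them is bare, with room to put a thing down.
- flux: Small flux bottle, 32 mm across, 75 mm tall, standing beyond the work. Origin: centre of its underside. Leave alone.
- tin: Small open steel tin, 64 mm across, 35 mm tall, standing beyond the work. Origin: centre of its underside. Leave alone.
- driver: Screwdriver, 160 mm long, lying on the bench beyond the work. Leave alone.
Not all that is in view belongs to the job. What is meant by the part that bears mount is not blue, orange or purple, and is the larger of those in its own colour.

How it is judged:
By the outcome, as a careful person would: the job done as asked, in the order asked, and still so for the second after the job is handed in, while the arm keeps its last pose, push and grip.
It also fails if it takes over 69 s, if anything falls off the work surface, if the arm or the gripper's body presses on something with over 40 N, if the wrist force passes 120 N, or if a joint passes its speed limit or range.

## Working session

There is one attempt and no reset: what is moved stays moved. The work goes in short steps, Python scripts to look and compute and a shell command to move; the robot and the scene stay as the last step left them, time stands still between calls to the robot, and variables do not carry over. Pictures are saved under pics/ and viewed, at most 10 in all, crops included, and the job is handed in when it is done.

```bash
mkdir -p pics
cat > h.py <<'E'
import numpy as np, cv2
from scipy.spatial.transform import Rotation as R
from cell import read_state, cams, ctrl, models
def ray_px(cal,u,v):
    x=(u-cal['cx'])/cal['fx'];y=(v-cal['cy'])/cal['fy'];X,Y=x,y
    for _ in range(20):
        s=1+cal['k1']*(X*X+Y*Y);X,Y=x/s,y/s
    return np.stack([X,Y,np.ones_like(X)],-1)
def pose(cam,st):
    cal=cams.calibration(cam)
    if 'hand_eye' in cal:
        T=np.eye(4);T[:3,:3]=R.from_euler('xyz',st['tool_rot']).as_matrix();T[:3,3]=st['eef_pos']
        T=T@np.array(cal['hand_eye']);return cal,T[:3,:3],T[:3,3]
    M=R.from_rotvec(np.ravel(cal['rvec'])).as_matrix()
    return cal,M.T,-M.T@np.ravel(cal['tvec'])
def at_z(cam,st,u,v,z):
    cal,A,c=pose(cam,st);d=ray_px(cal,np.array(float(u)),np.array(float(v)))@A.T
    return c+d*(z-c[2])/d[2]
def cloud(cam,st,dep):
    cal,A,c=pose(cam,st);v,u=np.mgrid[:420,:560].astype(float)
    return (ray_px(cal,u,v)*dep[...,None])@A.T+c
E
python3 - <<'E'
from h import *
st=read_state();print(st['clock'],st['eef_pos'],st['tool_rot'],st['width'],ctrl.grip_point_offset)
ims=[]
for c in ['top','side','wrist']:
    im,d=cams.get_image(c);np.savez('pics/%s0.npz'%c,im=im,d=d);ims.append(im)
    for t in ['lens','cap','mount','stand_seat','flux','tin','driver']:
        r=models.mark_of(t,c)[:3] ;e=models.search_frame(t,c)[:3]
        print(c,t,[(np.round(x['position']).astype(int).tolist(),round(x['confidence'],2)) for x in r],[(np.round(x['extent']).astype(int).tolist(),round(x['confidence'],2)) for x in e])
cv2.imwrite('pics/top0.png',ims[0]);cv2.imwrite('pics/b0.png',cv2.resize(np.hstack(ims[1:]),(800,300)))
E
```

```text
0.0 [204.11534686 616.44538786 230.4057343 ] [-3.13969384e+00  2.99930163e-05  2.82178373e+00] 85.09125354641552 18.700000000000003
top lens [([378, 237], 0.67)] [([367, 229, 387, 250], 0.79)]
top cap [([230, 235], 0.84), ([227, 237], 0.36)] [([221, 224, 236, 247], 0.85)]
top mount [([170, 262], 0.95), ([191, 165], 0.91), ([305, 293], 0.82)] [([154, 248, 187, 279], 0.93), ([205, 280, 246, 315], 0.93), ([173, 147, 210, 191], 0.76)]
top stand_seat [([376, 237], 0.6)] []
top flux [([239, 173], 0.5)] [([228, 159, 242, 176], 0.5)]
top tin [([311, 156], 0.86)] [([300, 141, 322, 162], 0.58)]
top driver [([377, 167], 0.78), ([228, 234], 0.22)] [([364, 139, 395, 189], 0.79), ([207, 217, 253, 262], 0.34)]
side lens [([308, 163], 0.85)] [([299, 146, 321, 168], 0.68)]
side cap [([291, 259], 0.58)] [([278, 239, 303, 272], 0.75)]
side mount [([366, 277], 0.92), ([184, 289], 0.88), ([315, 337], 0.8)] [([151, 271, 217, 338], 0.78), ([338, 260, 391, 314], 0.76), ([290, 321, 340, 377], 0.58)]
side stand_seat [([309, 162], 0.58)] [([296, 159, 325, 177], 0.59)]
side flux [([200, 266], 0.73)] [([190, 238, 209, 266], 0.82)]
side tin [([306, 164], 0.73), ([206, 203], 0.6)] [([197, 183, 220, 209], 0.64)]
side driver [([236, 158], 0.62)] [([212, 141, 253, 166], 0.61)]
wrist lens [] []
wrist cap [] []
wrist mount [] []
wrist stand_seat [] []
wrist flux [] []
wrist tin [] []
wrist driver [] []
```

View pics/top0.png

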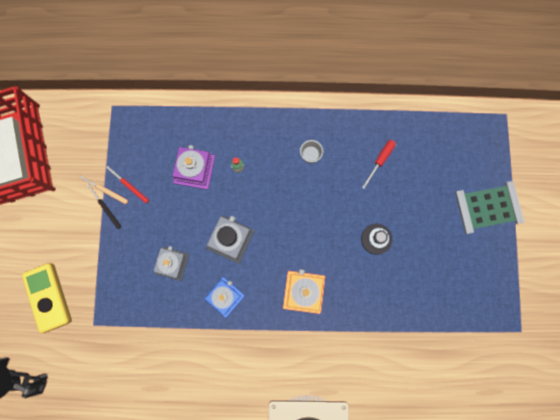

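View pics/b0.png

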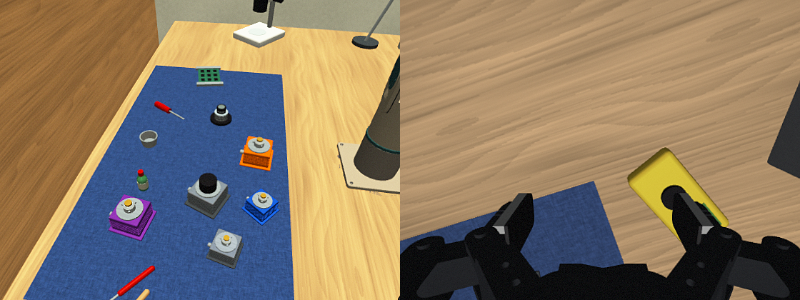

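Run:
```python
from h import *
st=read_state()
for c,pts in dict(top=[('lens',378,237,12),('cap',230,235,60),('m',170,262,60),('m',191,165,60),('m',305,293,60),('flux',239,173,0),('tin',311,156,0)],side=[('lens',308,163,12),('cap',291,259,60),('m',366,277,60),('m',184,289,60),('m',315,337,60)]).items():
    for n,u,v,z in pts: print(c,n,at_z(c,st,u,v,z).round())
z=np.load('pics/top0.npz');P=cloud('top',st,z['d'])
for n,(a,b) in dict(cap=(230,235),lens=(378,237)).items():
    print(n,P[b-16:b+17:4,a-16:a+17:4,2].round().astype(int))
```

```text
top lens [ 529. -183.   12.]
top cap [521. 210.  60.]
top m [449. 361.  60.]
top m [706. 320.  60.]
top m [377.  15.  60.]
top flux [702. 198.   0.]
top tin [755.  -2.   0.]
side lens [ 527. -181.   12.]
side cap [517. 210.  60.]
side m [367. 232.  60.]
side m [708. 317.  60.]
side m [451. 377.  60.]
cap [[   3    3   57   51   38   36    1    2    0]
 [  -1   56   55   55   59   55    4    0    0]
 [  -3   63   91   95   94   61   51   54    8]
 [  56   98   91   93   95   95   60   57   54]
 [  58   96   94   93   92   94   60   57   56]
 [  60   97   92   95   91   99   57   57   28]
 [  54   60   92   92   94   65   62   52    7]
 [  55   62   59 1207   60   57   53   30    8]
 [   6   41   54   56   55   58   54    5    3]]
lens [[  -1   -2   -1    2   -2   -4    1    2   -2]
 [  -1    1   11   15    6    7 1207    1    2]
 [   3   16    8   33   38   37   12   -3   -3]
 [   9   15   36   47   65   60   60   10    2]
 [   7   14   42   61   60   59   58   10    3]
 [  12   10   39   49   60   61   60   14   -1]
 [   3   16   16   37   39   40    8   12    0]
 [   3   14   13   14   12   15   16    2    3]
 [   0    5    2   13   11   15   -4    2    4]]
```

Picture: target camera is the large dark-grey box with the black cap, at (227,236) in the top view. The smaller grey box at (170,262) is the look-alike. The lens on its black stand is at (378,237). The strip between them is bare mat. I'll park the lens on the mat first, then put the cap on the stand, then fit the lens.

```bash
cat >> h.py <<'E'
def go(x,y,z):
    st=read_state();A=R.from_euler('xyz',st['tool_rot']).as_matrix()
    d=A.T@(np.array([x,y,z])-st['eef_pos']);print('tool delta',d.round(1),'dist',round(np.linalg.norm(d),1),'eef',np.round(st['eef_pos'],1),'rot',np.round(st['tool_rot'],3),'q',np.round(st['qpos'],2),'F',np.round(st['force'],1),'w',round(st['width'],1),'t',st['clock'])
E
python3 -c "
from h import *
print(np.round(cams.calibration('wrist')['hand_eye'],2));go(529,-183,170)"
python3 -m creep '[{"xyz": [-31, -36, 3], "finger_gap": 85}, {"xyz": [-31, -36, 3], "finger_gap": 85}, {"xyz": [-31, -36, 3], "finger_gap": 85}, {"xyz": [-31, -36, 3], "finger_gap": 85}, {"xyz": [-31, -36, 3], "finger_gap": 85}, {"xyz": [-31, -36, 3], "finger_gap": 85}, {"xyz": [-31, -36, 3], "finger_gap": 85}, {"xyz": [-31, -36, 3], "finger_gap": 85}, {"xyz": [-31, -36, 3], "finger_gap": 85}, {"xyz": [-31, -36, 3], "finger_gap": 85}]'; python3 -c "
from h import *
go(529,-183,170)"
```

```text
[[  -0.     -0.96   -0.28   71.52]
 [   1.     -0.      0.     -0.58]
 [  -0.     -0.28    0.96 -142.93]
 [   0.      0.      0.      1.  ]]
tool delta [-559.7 -657.4   61.3] dist 865.6 eef [204.3 617.1 231.3] rot [-3.142 -0.     2.822] q [-1.32  0.63  0.04  1.52 -0.03  1.   -0.02] F [ 0.4 -0.7 -0.1] w 85.5 t 2.25
clock: 3.25
eef_pos: [386.1, 176.3, 201.5]
tool_rot: [3.141, 0.001, 2.822]
force: [1.3, 0.3, 0.1]
width: 84.8
gripper_force: 0.0
tool delta [-248.4 -296.3   31.5] dist 387.9 eef [386.1 176.3 201.5] rot [3.141e+00 1.000e-03 2.822e+00] q [-0.54  0.36  0.06  2.15 -0.03  0.63  0.79] F [1.3 0.3 0.1] w 84.8 t 3.25
```

```bash
python3 -m creep '[{"xyz": [-31, -37, 4], "finger_gap": 85}, {"xyz": [-31, -37, 4], "finger_gap": 85}, {"xyz": [-31, -37, 4], "finger_gap": 85}, {"xyz": [-31, -37, 4], "finger_gap": 85}, {"xyz": [-31, -37, 4], "finger_gap": 85}, {"xyz": [-31, -37, 4], "finger_gap": 85}, {"xyz": [-31, -37, 4], "finger_gap": 85}, {"xyz": [-31, -37, 4], "finger_gap": 85}, {"finger_gap": 85}]'
python3 - <<'E'
from h import *
go(529,-183,40)
st=read_state();im,d=cams.get_image('wrist');cv2.imwrite('pics/w1.png',im)
for t in ['lens','stand_seat','keyways']:
    print(t,[(at_z('wrist',st,*x['position'],12+10*(t=='keyways')).round(1),round(x['confidence'],2)) for x in models.mark_of(t,'wrist')[:3]])
P=cloud('wrist',st,d);m=(d>0)&(np.hypot(P[...,0]-529,P[...,1]+183)<60)
from scipy.optimize import least_squares
for n,(a,b),r in [('barreltop',(52,70),None),('collar',(33,42),None),('base',(8,16),None)]:
    q=P[m&(P[...,2]>a)&(P[...,2]<b)];(cx,cy),rr=cv2.minEnclosingCircle(q[:,:2].astype(np.float32)) ;print(n,len(q),round(cx,1),round(cy,1),round(rr,1),np.median(q[:,2]).round(1))
E
```

```text
clock: 4.15
eef_pos: [529.1, -189.9, 169.1]
tool_rot: [-3.137, 0.004, 2.812]
force: [-0.0, -0.4, 0.3]
width: 84.9
gripper_force: 0.0
tool delta [  2.8   7.  129.1] dist 129.3 eef [ 529.1 -189.9  169.1] rot [-3.137  0.004  2.812] q [ 0.25  0.58  0.06  1.84 -0.04  0.72  1.57] F [-0.  -0.4  0.3] w 84.9 t 4.15
lens [(array([ 525.9, -183.8,   12. ]), 0.78)]
stand_seat []
keyways []
barreltop 1576 525.2 -180.9 18.0 60.5
collar 1155 525.3 -180.9 26.8 38.2
base 3231 525.4 -180.6 42.3 12.3
```

View pics/w1.png

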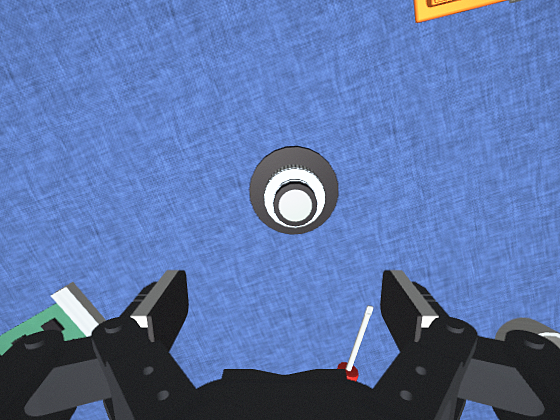

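The lens sits on its stand, base near (293,190), with nothing between the fingers and it. Descend and grip.

```bash
python3 -c "
from h import *
go(525.3,-180.8,12)"
python3 -m creep '[{"xyz": [3.5, 4, 22], "finger_gap": 85}, {"xyz": [3.4, 3.4, 45], "finger_gap": 85}, {"xyz": [0, 0, 45], "finger_gap": 85}, {"xyz": [0, 0, 30], "finger_gap": 85}, {"xyz": [0, 0, 13], "finger_gap": 85}, {"xyz": [0, 0, 2], "finger_gap": 85}, {"finger_gap": 85}]'; python3 -c "
from h import *
go(525.3,-180.8,12)"
```

```text
tool delta [  1.5  -2.  157.2] dist 157.2 eef [ 527.5 -179.6  169.2] rot [ 3.141e+00 -1.000e-03  2.823e+00] q [ 0.25  0.58  0.05  1.84 -0.04  0.72  1.57] F [ 0.8 -0.   0.4] w 84.6 t 4.35
clock: 5.05
eef_pos: [524.4, -171.4, 13.2]
tool_rot: [3.141, 0.001, 2.823]
force: [0.7, 0.6, 1.1]
width: 85.1
gripper_force: 0.0
tool delta [-3.8 -8.6  1.2] dist 9.5 eef [ 524.4 -171.4   13.2] rot [3.141e+00 1.000e-03 2.823e+00] q [ 0.25  0.82  0.03  1.94 -0.05  0.38  1.57] F [0.7 0.6 1.1] w 85.1 t 5.05
```

```bash
cat >> h.py <<'E'
def circ(x0,y0,bands,rad=60):
    st=read_state();im,d=cams.get_image('wrist');P=cloud('wrist',st,d);m=(d>0)&(np.hypot(P[...,0]-x0,P[...,1]-y0)<rad)
    for a,b in bands:
        q=P[m&(P[...,2]>a)&(P[...,2]<b)]
        if len(q)>20:
            (cx,cy),rr=cv2.minEnclosingCircle(q[:,:2].astype(np.float32));print((a,b),len(q),round(cx,1),round(cy,1),'r',round(rr,1),'z',np.median(q[:,2]).round(1))
    return im,P
E
python3 -m creep '[{"xyz": [-3.5, -8, 0], "finger_gap": 85}, {"finger_gap": 85}]'; python3 -c "
from h import *
im,P=circ(525,-181,[(54,70),(34,42)],40);go(525.3,-180.8,12)"
```

```text
clock: 5.25
eef_pos: [525.6, -182.8, 13.9]
tool_rot: [-3.141, 0.004, 2.82]
force: [-0.4, -0.7, 0.1]
width: 84.6
gripper_force: 0.0
(54, 70) 7824 528.4 -170.2 r 28.8 z 60.5
(34, 42) 4526 525.3 -180.5 r 26.8 z 38.2
tool delta [0.4 1.4 1.7] dist 2.2 eef [ 525.3 -182.2   13.7] rot [-3.141e+00  3.000e-03  2.820e+00] q [ 0.27  0.82  0.03  1.93 -0.05  0.39  1.58] F [-0.5 -0.8  1.1] w 85.0 t 5.3
```

```bash
python3 -m creep '[{"xyz": [0, 1, 1.5], "finger_gap": 85}, {"finger_gap": 40}, {"finger_gap": 40}, {"finger_gap": 40}, {"finger_gap": 40}, {"finger_gap": 40}, {"finger_gap": 40}]'; python3 -c "
from h import *
go(530,10,60)"
```

```text
clock: 6.0
eef_pos: [524.7, -179.5, 11.2]
tool_rot: [3.141, -0.0, 2.822]
force: [-0.8, 0.9, 6.1]
width: 50.8
gripper_force: 62.5
tool delta [ 54.5 181.6 -48.8] dist 195.7 eef [ 524.7 -179.5   11.2] rot [ 3.141 -0.     2.822] q [ 0.26  0.83  0.03  1.93 -0.05  0.38  1.58] F [-0.8  0.9  6.1] w 50.8 t 6.0
```

```bash
python3 -m creep '[{"xyz": [0, 0, -15], "finger_gap": 40}, {"xyz": [0, 0, -30], "finger_gap": 40}, {"xyz": [8, 38, 0], "finger_gap": 40}, {"xyz": [9, 38, 0], "finger_gap": 40}, {"xyz": [9, 38, 0], "finger_gap": 40}, {"xyz": [8, 38, 0], "finger_gap": 40}, {"xyz": [8, 38, 0], "finger_gap": 40}, {"xyz": [0, 0, 20], "finger_gap": 40}, {"xyz": [0, 0, 20], "finger_gap": 40}, {"xyz": [0, 0, 10], "finger_gap": 40}, {"finger_gap": 40}, {"finger_gap": 40}]'; python3 -c "
from h import *
go(545,15,-1)"
```

```text
clock: 7.2
eef_pos: [544.8, 13.5, 6.3]
tool_rot: [3.142, 0.0, 2.821]
force: [-0.2, 0.6, -0.5]
width: 50.1
gripper_force: 62.7
tool delta [0.3 1.5 7.3] dist 7.4 eef [544.8  13.5   6.3] rot [3.142 0.    2.821] q [-0.12  0.83  0.06  1.96 -0.13  0.35  1.3 ] F [-0.2  0.6 -0.5] w 50.1 t 7.2
```

```bash
python3 -m creep '[{"xyz": [0, 0, 4], "finger_gap": 40}, {"xyz": [0, 0, 2], "finger_gap": 40}, {"finger_gap": 40}]'; python3 -m creep '[{"xyz": [0, 0, 1.3], "finger_gap": 40}, {"finger_gap": 40}, {"finger_gap": 40}]'
```

```text
clock: 7.5
eef_pos: [544.6, 13.8, -0.1]
tool_rot: [3.141, 0.0, 2.821]
force: [0.3, 0.2, -2.1]
width: 50.4
gripper_force: 62.7
clock: 7.8
eef_pos: [544.8, 13.8, -0.8]
tool_rot: [3.141, 0.001, 2.822]
force: [-0.8, -0.1, 6.4]
width: 50.5
gripper_force: 63.3
```

```bash
python3 -m creep '[{"finger_gap": 85}, {"finger_gap": 85}, {"finger_gap": 85}, {"finger_gap": 85}, {"xyz": [0, 0, -25], "finger_gap": 85}, {"xyz": [0, 0, -45], "finger_gap": 85}, {"xyz": [0, 0, -45], "finger_gap": 85}, {"xyz": [8, 18, -45], "finger_gap": 85}, {"xyz": [25, 40, 0], "finger_gap": 85}, {"xyz": [25, 40, 0], "finger_gap": 85}, {"xyz": [25, 40, 0], "finger_gap": 85}, {"xyz": [10, 38, -12], "finger_gap": 85}]';  python3 -m creep '[{"finger_gap": 85}, {"finger_gap": 85}]'
python3 - <<'E'
from h import *
im,P=circ(520,210,[(88,102),(56,64),(-5,4)],60);cv2.imwrite('pics/w2.png',im);go(520,210,66)
E
```

```text
clock: 9.0
eef_pos: [508.0, 212.5, 169.5]
tool_rot: [-3.139, -0.005, 2.824]
force: [0.6, 0.1, 1.6]
width: 84.8
gripper_force: 0.0
clock: 9.2
eef_pos: [511.4, 211.4, 170.6]
tool_rot: [3.141, 0.0, 2.825]
force: [0.2, -1.6, 0.7]
width: 85.1
gripper_force: 0.0
(88, 102) 3637 517.6 215.1 r 25.1 z 94.2
(56, 64) 4311 517.5 215.6 r 56.0 z 57.9
(-5, 4) 1003 520.0 210.0 r 60.0 z 1.1
tool delta [ -8.1   3.2 104.3] dist 104.7 eef [511.4 209.6 170.3] rot [-3.141 -0.     2.822] q [-0.54  0.57  0.15  1.86 -0.12  0.72  0.93] F [-0.5  0.3 -0.2] w 85.0 t 9.25
```

View pics/w2.png

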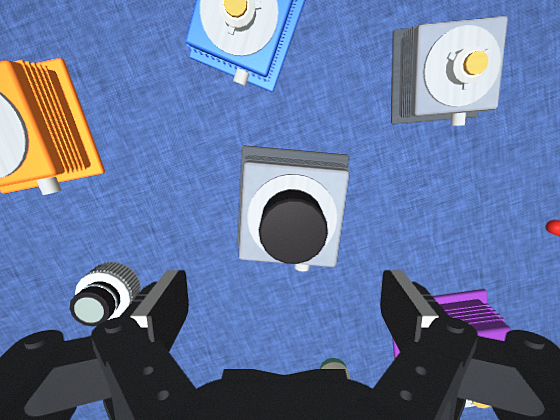

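The parked lens stands upright at (100,300). The cap is on the large grey camera at (293,225), and the flange around it is clear.

```bash
python3 -m creep '[{"xyz": [-4.3, 6.5, 20], "finger_gap": 85}, {"xyz": [0, 0, 40], "finger_gap": 85}, {"xyz": [0, 0, 30], "finger_gap": 85}, {"xyz": [0, 0, 14], "finger_gap": 85}, {"xyz": [0, 0, 2], "finger_gap": 85}, {"finger_gap": 85}]'; python3 -c "
from h import *
im,P=circ(517.6,215.1,[(88,102)],40);go(517.6,215.1,63)"
```

```text
clock: 9.85
eef_pos: [518.3, 214.2, 64.9]
tool_rot: [-3.142, 0.0, 2.82]
force: [-0.6, -0.3, 0.0]
width: 84.9
gripper_force: 0.0
(88, 102) 11321 517.5 215.4 r 25.2 z 94.2
tool delta [1.2 0.  2.5] dist 2.8 eef [518.8 214.7  65.6] rot [3.141e+00 1.000e-03 2.821e+00] q [-0.51  0.74  0.11  1.9  -0.15  0.5   0.95] F [-0.9 -0.   0.6] w 85.0 t 9.9
```

```bash
python3 -m creep '[{"xyz": [0, 0, 1], "finger_gap": 85}, {"finger_gap": 40}, {"finger_gap": 40}, {"finger_gap": 40}, {"finger_gap": 40}, {"finger_gap": 40}, {"xyz": [0, 0, -12], "finger_gap": 40}, {"xyz": [0, 0, -24], "finger_gap": 40}, {"xyz": [0, 0, -24], "finger_gap": 40}, {"finger_gap": 40}]'; python3 -c "
from h import *
go(525.3,-180.6,100)"
```

```text
clock: 10.9
eef_pos: [519.9, 215.9, 127.0]
tool_rot: [3.137, 0.005, 2.822]
force: [1.1, 0.7, -1.1]
width: 48.5
gripper_force: 62.2
tool delta [-129.7 -374.8   26. ] dist 397.4 eef [519.9 215.9 127. ] rot [3.137 0.005 2.822] q [-0.53  0.64  0.14  1.87 -0.14  0.63  0.94] F [ 1.1  0.7 -1.1] w 48.5 t 10.9
```

```bash
python3 -m creep '[{"xyz": [-8, -22, 0], "finger_gap": 40}, {"xyz": [-14.5, -42, 0], "finger_gap": 40}, {"xyz": [-14.5, -42, 0], "finger_gap": 40}, {"xyz": [-14.5, -42, 0], "finger_gap": 40}, {"xyz": [-14.5, -42, 0], "finger_gap": 40}, {"xyz": [-14.5, -42, 0], "finger_gap": 40}, {"xyz": [-14.5, -42, 0], "finger_gap": 40}, {"xyz": [-14.5, -42, 0], "finger_gap": 40}, {"xyz": [-14, -40, 0], "finger_gap": 40}, {"xyz": [-6, -16, 0], "finger_gap": 40}, {"finger_gap": 40}, {"finger_gap": 40}]'; python3 -c "
from h import *
go(525.3,-180.6,50)
im,P=circ(525.3,-180.6,[(8,16),(28,34)],60)"
```

```text
clock: 12.1
eef_pos: [523.3, -178.0, 123.1]
tool_rot: [3.141, -0.001, 2.822]
force: [0.1, 0.6, -0.9]
width: 48.4
gripper_force: 62.2
tool delta [-2.8 -1.9 73.1] dist 73.2 eef [ 523.3 -178.   123.1] rot [ 3.141e+00 -1.000e-03  2.822e+00] q [ 0.24  0.64  0.06  1.89 -0.06  0.61  1.59] F [ 0.1  0.6 -0.9] w 48.4 t 12.1
(8, 16) 4899 525.1 -180.9 r 41.9 z 12.3
(28, 34) 650 523.4 -180.5 r 14.8 z 31.5
```

```bash
python3 -m creep '[{"xyz": [-2.5, -1.5, 25], "finger_gap": 40}, {"xyz": [0, 0, 35], "finger_gap": 40}, {"xyz": [0, 0, 25], "finger_gap": 40}, {"xyz": [0, 0, 14], "finger_gap": 40}, {"xyz": [0, 0, 5], "finger_gap": 40}, {"finger_gap": 40}, {"finger_gap": 40}]'; python3 -m creep '[{"xyz": [0, 0, 2], "finger_gap": 40}, {"xyz": [0, 0, 1.5], "finger_gap": 40}, {"finger_gap": 40}]'
```

```text
clock: 12.85
eef_pos: [526.4, -180.9, 20.5]
tool_rot: [3.141, 0.002, 2.822]
force: [0.5, 1.0, 0.4]
width: 48.4
gripper_force: 62.2
clock: 13.15
eef_pos: [526.2, -181.2, 16.7]
tool_rot: [3.141, 0.002, 2.822]
force: [-0.5, 0.3, 2.3]
width: 48.4
gripper_force: 62.5
```

```bash
python3 -m creep '[{"xyz": [0, 0, 1], "finger_gap": 40}, {"xyz": [0, 0, 0.5], "finger_gap": 40}, {"finger_gap": 40}]'
```

```text
clock: 13.45
eef_pos: [526.2, -181.2, 16.5]
tool_rot: [3.141, 0.002, 2.822]
force: [-2.4, 1.1, 16.8]
width: 48.6
gripper_force: 63.9
```

```bash
python3 -m creep '[{"xyz": [0, 0, -1], "finger_gap": 85}, {"finger_gap": 85}, {"finger_gap": 85}, {"finger_gap": 85}, {"xyz": [0, 0, -20], "finger_gap": 85}, {"xyz": [0, 0, -40], "finger_gap": 85}, {"xyz": [0, 0, -40], "finger_gap": 85}, {"xyz": [0, 0, -30], "finger_gap": 85}, {"finger_gap": 85}, {"finger_gap": 85}]'; python3 -c "
from h import *
im,P=circ(525.3,-180.6,[(8,16),(40,52)],60);cv2.imwrite('pics/w3.png',im);go(544.8,13.8,140)"
```

```text
clock: 14.45
eef_pos: [525.7, -181.0, 145.8]
tool_rot: [3.142, 0.001, 2.822]
force: [-1.2, -0.7, -0.5]
width: 85.2
gripper_force: 0.0
(8, 16) 3649 525.4 -180.8 r 41.9 z 12.3
(40, 52) 3090 525.6 -182.1 r 25.1 z 46.2
tool delta [ 42.3 190.9   4.9] dist 195.6 eef [ 525.  -180.7  144.8] rot [ 3.142e+00 -1.000e-03  2.822e+00] q [ 0.24  0.61  0.06  1.87 -0.06  0.67  1.59] F [ 0.   0.3 -0.4] w 84.9 t 14.5
```

```bash
python3 -m creep '[{"xyz": [4, 20, 0], "finger_gap": 85}, {"xyz": [9, 41, 0], "finger_gap": 85}, {"xyz": [9, 41, 0], "finger_gap": 85}, {"xyz": [9, 41, 0], "finger_gap": 85}, {"xyz": [9, 36, 0], "finger_gap": 85}, {"xyz": [3, 12, 0], "finger_gap": 85}, {"finger_gap": 85}, {"finger_gap": 85}]'; python3 -c "
from h import *
im,P=circ(544.8,13.8,[(22,30),(43,54)],40);go(544.8,13.8,0)"
```

```text
clock: 15.3
eef_pos: [544.1, 12.2, 144.5]
tool_rot: [-3.14, -0.002, 2.821]
force: [0.5, -0.3, -0.6]
width: 85.0
gripper_force: 0.0
(22, 30) 1160 545.4 12.6 r 26.6 z 26.2
(43, 54) 1669 545.3 12.8 r 17.9 z 48.4
tool delta [1.000e-01 2.700e+00 1.448e+02] dist 144.8 eef [544.2  11.5 144.8] rot [-3.140e+00 -1.000e-03  2.819e+00] q [-0.14  0.6   0.09  1.9  -0.08  0.65  1.26] F [ 0.3 -0.2  0.3] w 84.8 t 15.35
```

```bash
python3 -m creep '[{"xyz": [-0.9, 1, 25], "finger_gap": 85}, {"xyz": [0, 0, 45], "finger_gap": 85}, {"xyz": [0, 0, 42], "finger_gap": 85}, {"xyz": [0, 0, 22], "finger_gap": 85}, {"xyz": [0, 0, 8], "finger_gap": 85}, {"xyz": [0, 0, 1.8], "finger_gap": 85}, {"finger_gap": 85}]'; python3 -c "
from h import *
im,P=circ(545.3,12.7,[(22,30)],40);go(545.3,12.7,0)"
```

```text
clock: 16.05
eef_pos: [546.7, 13.5, 2.4]
tool_rot: [3.142, 0.001, 2.82]
force: [0.2, -0.3, -0.0]
width: 84.6
gripper_force: 0.0
(22, 30) 4478 545.4 13.0 r 26.8 z 26.2
tool delta [ 1.3 -1.6  2.9] dist 3.5 eef [547.   13.8   2.9] rot [3.141e+00 2.000e-03 2.821e+00] q [-0.11  0.84  0.05  1.96 -0.11  0.35  1.28] F [0.3 1.2 0.8] w 85.3 t 16.1
```

```bash
python3 -m creep '[{"xyz": [1, -1, 1.5], "finger_gap": 85}, {"finger_gap": 40}, {"finger_gap": 40}, {"finger_gap": 40}, {"finger_gap": 40}, {"finger_gap": 40}, {"xyz": [0, 0, -20], "finger_gap": 40}, {"xyz": [0, 0, -40], "finger_gap": 40}, {"xyz": [0, 0, -40], "finger_gap": 40}, {"xyz": [0, 0, -10], "finger_gap": 40}, {"finger_gap": 40}, {"finger_gap": 40}]'; python3 -c "
from h import *
go(517.5,215.3,110)"
```

```text
clock: 17.3
eef_pos: [543.9, 14.0, 109.3]
tool_rot: [-3.141, -0.002, 2.822]
force: [-0.5, -0.3, -1.0]
width: 50.6
gripper_force: 63.1
tool delta [ 88.3 182.9  -0.6] dist 203.1 eef [543.9  14.  109.3] rot [-3.141e+00 -2.000e-03  2.822e+00] q [-0.13  0.65  0.08  1.93 -0.09  0.57  1.26] F [-0.5 -0.3 -1. ] w 50.6 t 17.3
```

```bash
python3 -m creep '[{"xyz": [10, 20, 0], "finger_gap": 40}, {"xyz": [19, 40, 0], "finger_gap": 40}, {"xyz": [19, 40, 0], "finger_gap": 40}, {"xyz": [5, 15, 0], "finger_gap": 40}, {"finger_gap": 40}, {"finger_gap": 40}]'
python3 - <<'E'
from h import *
im,P=circ(517.5,215.3,[(57.5,63),(72,82),(83,90)],37);cv2.imwrite('pics/w4.png',im);go(517.5,215.3,110)
for t in ['mount','pins_mid']: 
    st=read_state();print(t,[(at_z('wrist',st,*x['position'],60+10*(t!='mount')).round(1),round(x['confidence'],2)) for x in models.mark_of(t,'wrist')[:4]])
E
```

```text
clock: 17.9
eef_pos: [529.8, 138.5, 108.8]
tool_rot: [-3.139, -0.002, 2.822]
force: [-0.3, -0.4, -0.2]
width: 50.6
gripper_force: 63.0
(57.5, 63) 8474 517.5 215.3 r 36.9 z 60.4
(72, 82) 1649 517.6 215.0 r 21.1 z 77.5
(83, 90) 1179 517.6 214.9 r 10.1 z 86.3
tool delta [36.6 69.8 -1. ] dist 78.8 eef [530.1 137.5 109.2] rot [-3.139e+00 -1.000e-03  2.820e+00] q [-0.38  0.66  0.11  1.92 -0.12  0.58  1.06] F [ 0.5  0.3 -0.9] w 50.5 t 17.95
mount [(array([563.3, 126. ,  60. ]), 0.73), (array([519.6, 215.3,  60. ]), 0.59)]
pins_mid [(array([519.4, 215.1,  70. ]), 0.68)]
```

View pics/w4.png

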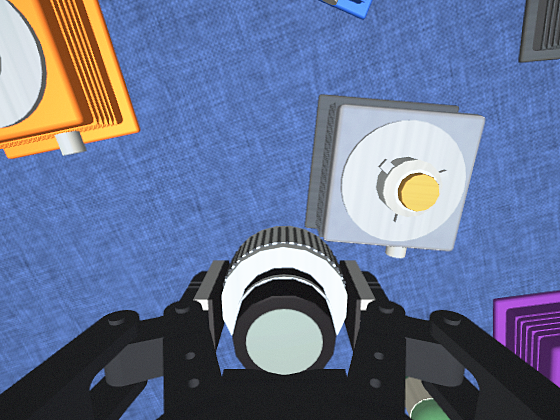

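The bare mount is visible with the brass plunger at (420,190) and its three pins. The lens is seated squarely between the fingers.

```bash
python3 -m creep '[{"xyz": [12, 23, 0], "finger_gap": 40}, {"xyz": [16, 30, 0], "finger_gap": 40}, {"xyz": [8, 16, 0], "finger_gap": 40}, {"finger_gap": 40}, {"finger_gap": 40}, {"finger_gap": 40}]'
python3 - <<'E'
from h import *
im,P=circ(517.6,215,[(140,165)],24);
go(517.6,215,110)
s=[read_state()['eef_pos'] for _ in range(3)];print(s)
E
```

```text
clock: 18.65
eef_pos: [518.6, 214.0, 110.2]
tool_rot: [-3.14, 0.0, 2.819]
force: [-0.6, -0.9, -0.8]
width: 50.4
gripper_force: 63.0
(140, 165) 8698 518.6 216.9 r 21.8 z 157.4
tool delta [1.2 0.5 0.2] dist 1.3 eef [518.6 214.2 110.2] rot [-3.14   0.     2.819] q [-0.53  0.67  0.13  1.88 -0.14  0.6   0.94] F [ 0.1  0.1 -1.4] w 50.3 t 18.7
[array([518.63388142, 214.17001713, 110.21370868]), array([518.63388142, 214.17001713, 110.21370868]), array([518.63388142, 214.17001713, 110.21370868])]
```

```bash
python3 -m creep '[{"xyz": [1, 0.5, 0], "finger_gap": 40}, {"finger_gap": 40}]'
python3 - <<'E'
from h import *
st=read_state();im,d=cams.get_image('wrist');P=cloud('wrist',st,d);print(st['eef_pos'])
m=((d>0)&(P[...,2]>152)&(P[...,2]<163)&(np.hypot(P[...,0]-517.6,P[...,1]-215)<26)).astype(np.uint8)
n,l,s,c=cv2.connectedComponentsWithStats(m)
k=1+np.argmax(s[1:,4]);mm=(l==k).astype(np.uint8);mm=cv2.morphologyEx(mm,cv2.MORPH_OPEN,np.ones((15,15)))
q=P[mm>0];print(len(q),cv2.fitEllipse(cv2.convexHull(q[:,:2].astype(np.float32))),np.median(q[:,2]))
E
```

```text
clock: 18.9
eef_pos: [517.4, 216.6, 110.2]
tool_rot: [-3.141, -0.0, 2.821]
force: [-0.3, 0.3, -0.9]
width: 50.4
gripper_force: 63.0
[517.38377883 216.57170128 110.21571536]
6443 ((516.3087768554688, 216.13748168945312), (31.825136184692383, 36.616119384765625), 167.55592346191406) 157.62121144683692
```

```bash
python3 -m creep '[{"xyz": [0, 0, 12], "finger_gap": 40}, {"xyz": [0, 0, 10], "finger_gap": 40}, {"xyz": [0, 0, 6], "finger_gap": 40}, {"xyz": [0, 0, 4], "finger_gap": 40}, {"xyz": [0, 0, 3], "finger_gap": 40}, {"finger_gap": 40}]'; python3 -m creep '[{"xyz": [0, 0, 1.5], "finger_gap": 40}, {"xyz": [0, 0, 1], "finger_gap": 40}, {"finger_gap": 40}]'
```

```text
clock: 19.55
eef_pos: [517.1, 217.2, 74.7]
tool_rot: [-3.141, -0.001, 2.822]
force: [0.0, 0.1, -1.0]
width: 50.7
gripper_force: 63.0
clock: 19.85
eef_pos: [517.4, 217.2, 73.1]
tool_rot: [3.141, 0.0, 2.822]
force: [-1.0, -0.9, 1.3]
width: 50.3
gripper_force: 63.4
```

```bash
python3 -m creep '[{"xyz": [-0.7, -0.7, 0.5], "finger_gap": 40}, {"finger_gap": 40}]'; python3 -m creep '[{"xyz": [0, 0, 0.3], "finger_gap": 40}, {"finger_gap": 40}]'
```

```text
clock: 20.05
eef_pos: [517.5, 217.1, 72.9]
tool_rot: [3.141, -0.0, 2.822]
force: [-2.3, 0.1, 5.5]
width: 50.8
gripper_force: 63.9
clock: 20.25
eef_pos: [517.5, 217.1, 72.8]
tool_rot: [3.141, -0.0, 2.822]
force: [-2.1, 0.8, 7.3]
width: 49.9
gripper_force: 64.0
```

```bash
python3 -m creep '[{"rot": [0, 0, 0.05], "finger_gap": 40}, {"rot": [0, 0, 0.05], "finger_gap": 40}, {"rot": [0, 0, 0.05], "finger_gap": 40}, {"rot": [0, 0, 0.05], "finger_gap": 40}, {"rot": [0, 0, 0.05], "finger_gap": 40}, {"rot": [0, 0, 0.05], "finger_gap": 40}]'; python3 -c "
from h import *
print(read_state()['torque'].round(2))"
```

```text
clock: 20.85
eef_pos: [517.4, 216.6, 71.9]
tool_rot: [-3.141, -0.001, 2.52]
force: [-0.5, -1.0, -0.8]
width: 50.7
gripper_force: 63.2
[-0.05  0.3   0.28]
```

The force vanished and z dropped, so the keyways look aligned. Push down gently to confirm.

```bash
python3 -m creep '[{"xyz": [0, 0, 1], "finger_gap": 40}, {"xyz": [0, 0, 1], "finger_gap": 40}, {"finger_gap": 40}]'; python3 -c "
from h import *
print(read_state()['torque'].round(2))"
```

```text
clock: 21.15
eef_pos: [517.4, 216.6, 70.1]
tool_rot: [-3.141, -0.001, 2.524]
force: [-2.4, 0.9, 3.3]
width: 50.4
gripper_force: 63.7
[-0.05  0.49  0.31]
```

```bash
python3 -m creep '[{"rot": [0, 0, -0.03], "finger_gap": 40}, {"xyz": [0, 0, 1.5], "finger_gap": 40}, {"xyz": [0, 0, 1.5], "finger_gap": 40}, {"finger_gap": 40}]'; python3 -c "
from h import *
print(read_state()['torque'].round(2))"
```

```text
clock: 21.55
eef_pos: [517.4, 216.5, 66.4]
tool_rot: [-3.141, -0.001, 2.552]
force: [-2.0, 1.5, -0.4]
width: 50.0
gripper_force: 63.1
[0.18 0.42 0.06]
```

```bash
python3 -m creep '[{"xyz": [0, 0, 2], "finger_gap": 40}, {"xyz": [0, 0, 2], "finger_gap": 40}, {"xyz": [0, 0, 1], "finger_gap": 40}, {"finger_gap": 40}]'; python3 -m creep '[{"xyz": [0, 0, 0.8], "finger_gap": 40}, {"finger_gap": 40}]';python3 -m creep '[{"xyz": [0, 0, 0.4], "finger_gap": 40}, {"finger_gap": 40}]'
```

```text
clock: 21.95
eef_pos: [517.4, 216.5, 62.3]
tool_rot: [-3.141, -0.001, 2.552]
force: [-3.6, -0.1, 6.6]
width: 50.5
gripper_force: 64.0
clock: 22.15
eef_pos: [517.4, 216.5, 61.7]
tool_rot: [-3.142, -0.001, 2.552]
force: [-3.5, 0.3, 7.4]
width: 50.7
gripper_force: 64.1
clock: 22.35
eef_pos: [517.5, 216.6, 61.4]
tool_rot: [3.141, -0.001, 2.552]
force: [-4.1, -0.0, 9.0]
width: 50.6
gripper_force: 64.2
```

```bash
python3 -m creep '[{"xyz": [0, 0, 0.5], "finger_gap": 40}, {"finger_gap": 40}]';python3 -m creep '[{"xyz": [0, 0, 0.4], "finger_gap": 40}, {"finger_gap": 40}]'
```

```text
clock: 22.55
eef_pos: [517.4, 216.5, 61.1]
tool_rot: [3.142, -0.001, 2.552]
force: [-5.3, 0.0, 10.7]
width: 50.2
gripper_force: 64.5
clock: 22.75
eef_pos: [517.5, 216.5, 61.1]
tool_rot: [3.141, -0.001, 2.552]
force: [-5.6, -0.4, 14.3]
width: 50.9
gripper_force: 64.8
```

```bash
python3 -m creep '[{"xyz": [0, 0, 0.4], "finger_gap": 40}, {"finger_gap": 40}, {"finger_gap": 40}]'
python3 - <<'E'
from h import *
st=read_state();im,d=cams.get_image('wrist');P=cloud('wrist',st,d);cv2.imwrite('pics/w5.png',im)
r=np.hypot(P[...,0]-517.6,P[...,1]-215)
for a,lo,hi in [(14,100,115),(36,55,66),(24,80,92)]:
    q=P[(r<a)&(d>0)&(P[...,2]>lo)&(P[...,2]<hi)];print(a,len(q),np.median(q[:,2]),np.percentile(q[:,2],[10,90]))
E
```

```text
clock: 23.05
eef_pos: [517.4, 216.6, 61.1]
tool_rot: [3.141, -0.001, 2.552]
force: [-7.3, -1.6, 17.6]
width: 50.6
gripper_force: 65.1
14 4532 108.73909500993142 [108.03740786 109.44309532]
36 3975 60.31495638699079 [59.4041342  61.32902269]
24 3220 86.37798112888811 [85.5812347  88.30989819]
```

View pics/w5.png

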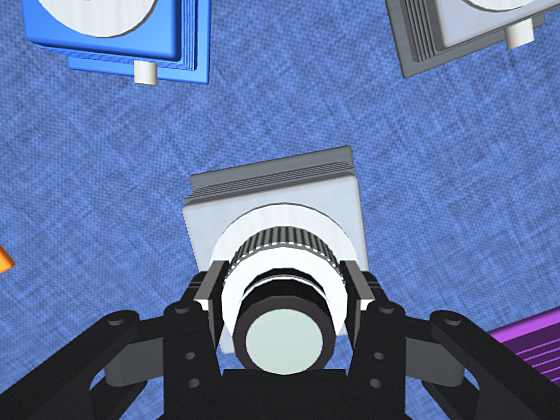

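The lens is down on the flange; its top reads 108.7 against 108 nominal, and the depth reads about 0.4 high everywhere. I'll relieve the side load and check once more.

```bash
python3 -m creep '[{"xyz": [0.8, -0.5, 0], "finger_gap": 40}, {"xyz": [0, 0, 0.4], "finger_gap": 40}, {"finger_gap": 40}, {"finger_gap": 40}]'
python3 - <<'E'
from h import *
for i in range(2):
    st=read_state();im,d=cams.get_image('wrist');P=cloud('wrist',st,d)
    r=np.hypot(P[...,0]-517.6,P[...,1]-215)
    q=P[(r<14)&(d>0)&(P[...,2]>100)&(P[...,2]<115)];print(np.median(q[:,2]),st['eef_pos'],st['force'],st['torque'],st['width'])
E
```

```text
clock: 23.5
eef_pos: [517.5, 216.5, 61.1]
tool_rot: [3.14, 0.001, 2.552]
force: [-5.1, -0.9, 19.7]
width: 50.3
gripper_force: 65.4
108.75040077509013 [517.45762149 216.54458556  61.0639417 ] [-5.13112249 -0.89945338 19.66399623] [-0.33610018  1.23096476  0.04463103] 50.25562213218688
108.74250710849867 [517.44270007 216.53982456  61.06480712] [-5.60602594 -1.04363247 19.93632045] [-0.38658194  1.22051916  0.07390572] 50.29958568661624
```

```bash
python3 -m creep '[{"xyz": [0, 0, 0.3], "finger_gap": 40}, {"finger_gap": 40}]'; python3 -c "
from h import *
print(ctrl.finish_job())"
```

```text
clock: 23.8
eef_pos: [517.5, 216.6, 61.0]
tool_rot: [3.14, 0.001, 2.552]
force: [-5.9, -1.7, 21.4]
width: 50.2
gripper_force: 65.6
the job is handed in; nothing more can be done
None
```

I handed the job in at 23.8 s: the cap is down on the stand's base, and the lens is keyed onto the large grey camera's mount, still gripped by its collar and held against a hard stop at about 21 N; the flux bottle, tin and screwdriver were not touched.

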